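# Lay out the clamping kit in order of height

### The arm

A 7-joint arm with a two-finger parallel gripper is mounted at the origin on a cart in front of the work surface, level with it; the furniture and walls round the work are solid. World frame = base frame: x ahead of the robot, y to its left, z up, the work surface at z = 0. Lengths are in m, angles in rad, forces in N, time in s.
With the tool pointing down it reaches from about 0.4 to 0.925 m from the base axis. Payload 4.1 kg.
Tool frame: the origin (TCP) lies between the finger pads; the fingertips stand 11 mm ahead of it and the grasp point (between the pads) lies 8 mm behind it; z points along the fingers, y is the line along which they close (so a half turn about z gives the same grasp; the last joint's range is limited). The gripper opens to 85 mm and grips with 20 to 120 N. Pads are 22 mm wide; open, the fingers measure 114 mm over their backs; the gripper's body (76 mm by 85 mm) begins 54 mm behind the grasp point. The pads swing forward as they close: fully open they stand 13 mm farther back than shut.
Start: joints at [-1.434, 0.398, 0.045, 1.537, -0.019, 1.207, -0.051], TCP at [0.152, 0.632, 0.242] pointing down, gripper open.
Joint ranges: [-2.82, 2.82], [-0.49, 2.23], [-1.37, 1.46], [0, 2.46], [-1.36, 4.5], [0.23, 2], [-2.94, 2.94]. Speed limits (rad/s): [2.57, 2.57, 3.14, 3.14, 3.14, 3.14, 3.14].

### API

Orientations are given as a unit quaternion [x, y, z, w].
In Python, from rig import ctrl, camera, get_calibration, sign_off gives the robot as it stands.
- The arm moves only by the tool jog_arm, never from a script. Its argument "rows" is a list of rows, each a list of 4 numbers: the shift along the world's x, y, z in cm, then the turn about the world's z in rad. In form: [[x, y, z, twist], ...]. A call has 1 to 12 rows; each row shifts and turns the commanded pose from where the row before left it; what a row does not reach is not made up. A row lasts 1/10 s, in which the tool goes at most 50 mm and 8.59 degrees, less where a joint would pass 70% of its speed; a pose out of reach is approached as far as the arm can. A call with a gripper value outside its range is refused whole. "hand" is the opening in per cent of the stroke, from 0 (shut) to 100 (fully open), set as the call begins (left out, the last holds). The fingers move at their own pace and stop on an object; the grip force is fixed at half the most. Time passes only in rows, so rows that do not move let the fingers close. It gives the time, the measured TCP pose, the force, the opening and the grip force at its end, in the units of the state.
- ctrl.sense(): the state, without advancing time (a new reading comes with each control period).
- camera(name): name is "scene" or "side" or "wrist"; returns the picture (384x512x3 uint8, red, green, blue); there is no depth.
- get_calibration(name): a dict with "mtx" (3x3 intrinsics, pixels), "world_from_camera" (4x4, takes a point from camera to world coordinates); the wrist camera has in their place "T_tool_cam" (4x4, takes a point from camera to tool coordinates, whose origin is the TCP and whose axes are the flange's). Camera axes: x right, y down, z forward; pixel columns grow to the right and rows downward; lengths in m; the calibration is good to about 2 mm. A picture is of the moment at which its call begins: read the wrist's pose just before it. get_calibration takes no time and is no camera call.
- sign_off(): hands the job in; it is judged then, once.
The state is a dict: "t": time; "joints": joint angles; "joint_velocities": joint speeds; "effort": joint torques, N m; "ee_pos": TCP position; "tcp_rot": TCP orientation; "wrist_force": force on the tool from outside, world axes, zero at the start; "ft_torque": the same for the moment, N m; "gripper_width": opening from 0.0 (shut) to 1.0 (fully open); "gripper_force": force on a finger pad.
Only numpy, scipy, OpenCV 4.12 (cv2) and the standard library are available. Lean on these libraries where they do the work, as an engineer would, in place of code of your own. Each camera call takes 0.05 s, during which the arm holds its last target. There are 200 camera calls.

### The job

Lay the four parts of the clamping kit from the left drawer - strap clamp, parallel, step block and bolt - on the four pads of the layout board in the right drawer, one to a pad, in order of height: the lowest on the pad next to the yellow stop, the tallest on the pad farthest from it. Centre each part on its pad, the three long ones lying on their undersides lengthwise along the pad and the bolt standing on its head. Leave the loose nut among the parts where it lies.

Things in the scene. Friction and masses are not known exactly. Their poses are not given: they have to be found in the camera images.
- strap_centre (a point): Strap clamp: flat black steel bar with a slot, 28 wide x 102 long x 14 mm high (the lowest part), about 0.26 kg. x across its width, y along its length; grasp it across the width. Loose in the left drawer, on its light grey liner (top at z = 0.002 m). This point is its centre, half-way up; z is up.
- parallel_centre (a point): Ground parallel: plain bright steel bar standing on its narrow edge, 12 wide x 100 long x 24 mm high, about 0.23 kg. x across its width, y along its length; grasp it across the width. Loose in the left drawer, on its light grey liner (top at z = 0.002 m). This point is its centre, half-way up; z is up.
- step_centre (a point): Step block: black steel block with a flight of steps, 28 wide x 60 long x 36 mm high at its tall end, about 0.3 kg. x across its width, y along its length; the sides across the width are flat and upright; grasp it across the width. Loose in the left drawer, on its light grey liner (top at z = 0.002 m). This point is its centre, half-way up; z is up.
- bolt_centre (a point): Bright hexagon bolt standing upright on its head, 61 mm high (the tallest part), head about 24 x 27 mm (24 along x, 27 along y) and some 10 mm high, thread 16 mm thick above it, about 0.14 kg. Grasp it by the upper half. Loose in the left drawer, on its light grey liner (top at z = 0.002 m). This point is its centre, half-way up; z is up.
- nut_centre (a point): Bright hexagon nut, 24 x 27 x 13 mm, lying between the four parts; not to be moved. This point is its centre.
- pad_a: One of the four equal pads in the row: blue with a thin white border, 112 x 48 x 1.5 mm, fixed on the bare aluminium layout board (4 mm thick) in the right drawer. Origin at the centre of its underside; its top lies 1.5 mm higher, level; x is its long direction (pointing away from the robot, to the board's low fence), y runs along the row. Neighbouring pads are 72 mm apart, centre to centre. In the order a, b, c, d the pads run from the robot's left to its right.
- pad_b: One of the four equal pads in the row: blue with a thin white border, 112 x 48 x 1.5 mm, fixed on the bare aluminium layout board (4 mm thick) in the right drawer. Origin at the centre of its underside; its top lies 1.5 mm higher, level; x is its long direction (pointing away from the robot, to the board's low fence), y runs along the row. Neighbouring pads are 72 mm apart, centre to centre. In the order a, b, c, d the pads run from the robot's left to its right.
- pad_c: One of the four equal pads in the row: blue with a thin white border, 112 x 48 x 1.5 mm, fixed on the bare aluminium layout board (4 mm thick) in the right drawer. Origin at the centre of its underside; its top lies 1.5 mm higher, level; x is its long direction (pointing away from the robot, to the board's low fence), y runs along the row. Neighbouring pads are 72 mm apart, centre to centre. In the order a, b, c, d the pads run from the robot's left to its right.
- pad_d: One of the four equal pads in the row: blue with a thin white border, 112 x 48 x 1.5 mm, fixed on the bare aluminium layout board (4 mm thick) in the right drawer. Origin at the centre of its underside; its top lies 1.5 mm higher, level; x is its long direction (pointing away from the robot, to the board's low fence), y runs along the row. Neighbouring pads are 72 mm apart, centre to centre. In the order a, b, c, d the pads run from the robot's left to its right.
- stop_yellow: Yellow stop block, 90 x 14 x 16 mm, fixed on the layout board beyond one end of the row of pads, 39 mm from the centre of the nearest pad (either pad_a or pad_d; it changes from start to start; a like black stop is at the other end). Origin at the centre of its underside.

How it is judged:
At the end, for the whole second after the job is handed in: From the yellow stop the pads carry strap clamp, parallel, step block, bolt: each centre within 14 mm (horizontally) of its pad's centre, resting on it upright (tilt under 0.1 rad), the long three along their pads within 0.22 rad (either way round), all at rest and released (((horizontal distance between stop_yellow and pad_a below 0.06 m and horizontal distance between strap_centre and pad_a below 0.014 m and z of strap_centre in the frame of pad_a between 0.004 and 0.0125 m and angle between the y axis of strap_centre and the x axis of pad_a, either way round below 0.22 rad and horizontal distance between parallel_centre and pad_b below 0.014 m and z of parallel_centre in the frame of pad_b between 0.009 and 0.0175 m and angle between the y axis of parallel_centre and the x axis of pad_b, either way round below 0.22 rad and horizontal distance between step_centre and pad_c below 0.014 m and z of step_centre in the frame of pad_c between 0.015 and 0.0235 m and angle between the y axis of step_centre and the x axis of pad_c, either way round below 0.22 rad and horizontal distance between bolt_centre and pad_d below 0.014 m and z of bolt_centre in the frame of pad_d between 0.0275 and 0.036 m) or (horizontal distance between stop_yellow and pad_d below 0.06 m and horizontal distance between strap_centre and pad_d below 0.014 m and z of strap_centre in the frame of pad_d between 0.004 and 0.0125 m and angle between the y axis of strap_centre and the x axis of pad_d, either way round below 0.22 rad and horizontal distance between parallel_centre and pad_c below 0.014 m and z of parallel_centre in the frame of pad_c between 0.009 and 0.0175 m and angle between the y axis of parallel_centre and the x axis of pad_c, either way round below 0.22 rad and horizontal distance between step_centre and pad_b below 0.014 m and z of step_centre in the frame of pad_b between 0.015 and 0.0235 m and angle between the y axis of step_centre and the x axis of pad_b, either way round below 0.22 rad and horizontal distance between bolt_centre and pad_a below 0.014 m and z of bolt_centre in the frame of pad_a between 0.0275 and 0.036 m)) and angle between each of strap_centre, parallel_centre, step_centre, bolt_centre's own z axis and vertical below 0.1 rad and linear speed of each of strap, parallel, step, bolt below 0.02 m/s); the robot touches nothing.
It fails at once if the loose nut is moved by more than 20 mm (distance of nut_centre from where it was at the start of the episode above 0.02 m).
It also fails if it takes over 112 s, if anything falls off the work surface, if the arm or the gripper's body presses on something with over 40 N, if the wrist force passes 120 N, or if a joint passes its speed limit or range.

## Working session

There is one attempt and no reset: what is moved stays moved. The work goes in short steps, Python scripts to look and compute and a tool call to move; the robot and the scene stay as the last step left them, time stands still between calls to the robot, and variables do not carry over. Pictures are saved under pics/ and viewed, at most 14 in all, crops included, and the job is handed in when it is done.

Besides the shell and the picture viewer there is one more tool, called after "Call:" by a JSON object that holds its "name" and its "arguments", one argument or row to a line. jog_arm: Moves the arm, as the interface text tells. Its arguments: {"type":"object","properties":{"rows":{"type":"array","items":{"type":"array","items":{"type":"number"}}},"hand":{"type":"number"}},"required":["rows"]}

```bash
ls; mkdir -p pics; python3 - <<'E'
from rig import ctrl,camera,get_calibration
import cv2,numpy as np
s=ctrl.sense();print(s)
ims=[]
for n in("scene","side","wrist"):
    im=camera(n);cv2.imwrite(f"pics/{n}0.png",im[...,::-1]);ims.append(im)
    print(n,{k:np.round(v,4).tolist() for k,v in get_calibration(n).items() if k!='x'})
E
```

```text
pics
{'t': 0.0, 'joints': array([-1.43402559,  0.39922553,  0.04500673,  1.53789514, -0.0187135 ,
        1.20694487, -0.05072425]), 'joint_velocities': array([-0.00059628,  0.00180872, -0.00101471, -0.00024822,  0.00103063,
        0.00038513,  0.00201989]), 'effort': array([-3.40050647e-04, -4.75131834e+01,  1.36460457e+00, -2.54226547e+01,
        1.15957457e-02,  9.84537997e-03, -1.21842777e-05]), 'ee_pos': array([0.15164542, 0.63140813, 0.24123452]), 'tcp_rot': array([ 1.17558945e-01,  9.93065377e-01, -1.02396769e-03, -6.14165730e-05]), 'wrist_force': array([-0.26938707, -0.23757985, -0.14507075]), 'ft_torque': array([-0.01963452,  0.01481808, -0.03763586]), 'gripper_force': 0.0, 'gripper_width': 1.0003885124316563}
scene {'mtx': [[432.7072, 0.0, 254.2405], [0.0, 432.7072, 196.716], [0.0, 0.0, 1.0]], 'world_from_camera': [[0.6105, -0.6223, 0.4899, -0.0503], [-0.7918, -0.4657, 0.3951, -0.418], [-0.0177, -0.6291, -0.7771, 0.8961], [0.0, 0.0, 0.0, 1.0]]}
side {'mtx': [[388.6073, 0.0, 253.3799], [0.0, 388.6073, 191.0226], [0.0, 0.0, 1.0]], 'world_from_camera': [[0.8711, -0.1907, 0.4526, 0.0349], [-0.4908, -0.3014, 0.8175, -0.8819], [-0.0194, -0.9342, -0.3561, 0.4364], [0.0, 0.0, 0.0, 1.0]]}
wrist {'mtx': [[279.6003, 0.0, 257.7592], [0.0, 279.6003, 190.5482], [0.0, 0.0, 1.0]], 'T_tool_cam': [[0.0003, -0.9632, -0.2688, 0.069], [1.0, 0.0004, -0.0001, -0.0008], [0.0002, -0.2688, 0.9632, -0.1311], [0.0, 0.0, 0.0, 1.0]]}
```

View pics/wrist0.png

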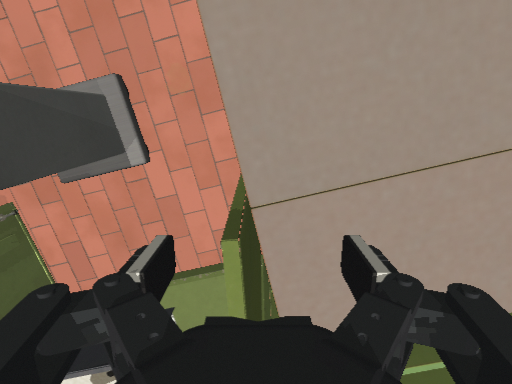

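View pics/scene0.png

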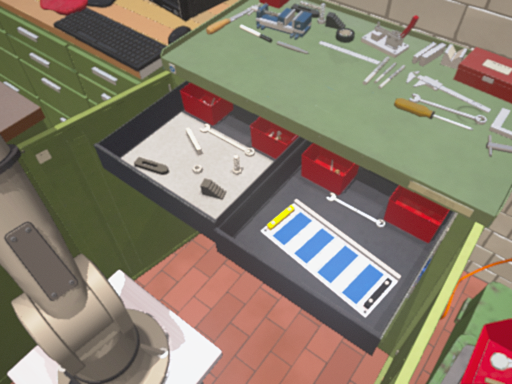

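The wrist view does not show the drawers yet. In the scene view, the left drawer holds the strap (150,165), parallel (193,140), nut (197,168), bolt (237,165) and step block (212,188). In the right drawer, the yellow stop (281,216) is at the pad_a end of the row.

```bash
cat > h.py <<'E'
import numpy as np,cv2
from scipy.spatial.transform import Rotation as R
from rig import ctrl,camera,get_calibration
def cast(M,T,uv,z):
    uv=np.atleast_2d(np.asarray(uv,float));d=np.c_[uv,np.ones(len(uv))]@np.linalg.inv(M).T@T[:3,:3].T
    return T[:3,3]+d*((z-T[2,3])/d[:,2])[:,None]
def fixed(n):
    c=get_calibration(n);return c["mtx"],c["world_from_camera"]
def wrist_T(s):
    c=get_calibration("wrist");W=np.eye(4);W[:3,:3]=R.from_quat(s["tcp_rot"]).as_matrix();W[:3,3]=s["ee_pos"]
    return c["mtx"],W@c["T_tool_cam"]
def proj(M,T,P):
    P=np.atleast_2d(P);q=(P-T[:3,3])@T[:3,:3]@M.T;return q[:,:2]/q[:,2:]
E
python3 - <<'E'
from h import *
im=cv2.imread("pics/scene0.png");M,T=fixed("scene")
for n,uv,z in [("strap",(150,165),.009),("par",(193,140),.014),("step",(212,188),.02),("bolt",(237,165),.033),("nut",(197,168),.008),("drawerL front-left wall",(98,147),.06),("drawer divider",(218,235),.06),("divider back",(300,140),.06)]:
    print(n,cast(M,T,[uv],z).round(3))
hsv=cv2.cvtColor(im,cv2.COLOR_BGR2HSV)
for nm,lo,hi in(("blue",(100,120,120),(120,255,255)),("yel",(22,150,150),(34,255,255))):
    m=cv2.inRange(hsv,lo,hi);cs,_=cv2.findContours(m,0,2)
    for c in cs:
        if cv2.contourArea(c)>60:
            x=cast(M,T,c[:,0,:].astype(float),.0075)[:,:2].astype(np.float32);r=cv2.minAreaRect(x)
            m_=cv2.moments(c);print(nm,cv2.contourArea(c),m_['m10']/m_['m00'],m_['m01']/m_['m00'],np.round(r[0],3),np.round(r[1],3),r[2])
cv2.imwrite("pics/c0.png",cv2.resize(im[70:350,90:410],None,fx=2.1,fy=2.1,interpolation=2))
E
```

```text
strap [[0.424 0.339 0.009]]
par [[0.568 0.306 0.014]]
step [[0.458 0.135 0.02 ]]
bolt [[0.554 0.127 0.033]]
nut [[0.495 0.225 0.008]]
drawerL front-left wall [[0.358 0.461 0.06 ]]
drawer divider [[0.336 0.005 0.06 ]]
divider back [[0.713 0.029 0.06 ]]
blue 628.5 362.3465924158048 283.444179262795 [ 0.458 -0.317] [0.037 0.101] 81.25728607177734
blue 567.5 337.30014684287806 263.9089574155653 [ 0.468 -0.245] [0.037 0.101] 82.12873077392578
blue 498.5 313.7529254429956 245.35740554998327 [ 0.478 -0.174] [0.037 0.1  ] 82.21240997314453
blue 446.0 291.7488789237668 228.06165919282512 [ 0.488 -0.102] [0.036 0.1  ] 82.05989837646484
yel 132.5 279.8301886792453 217.25408805031444 [ 0.499 -0.059] [0.018 0.092] 81.93558502197266
```

View pics/side0.png

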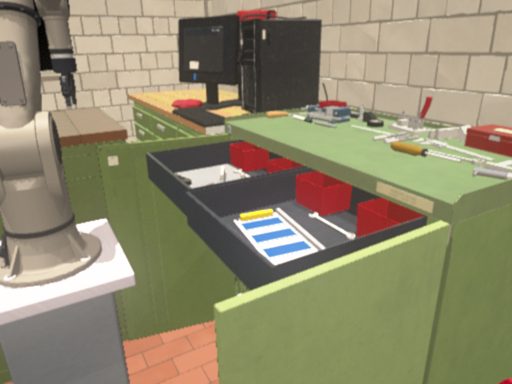

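View pics/c0.png

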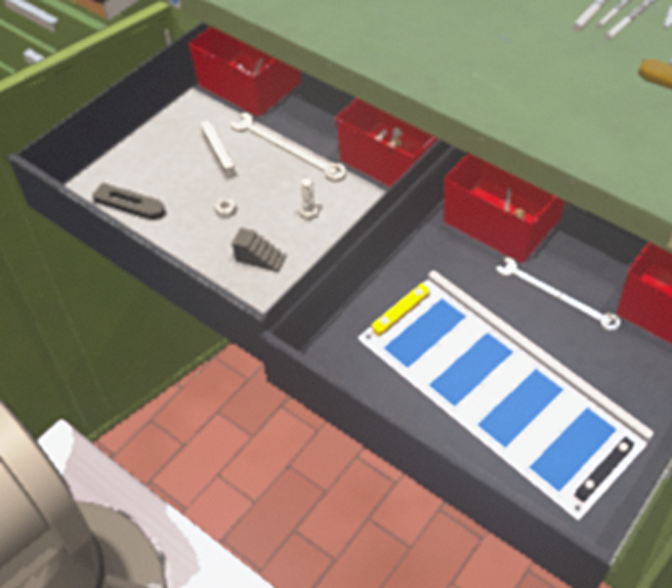

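The side view confirms the layout: two open drawers with walls, and the yellow stop next to the first pad. In the crop, the five loose items lie clear of each other. Pads a–d are at about (.488,-.102), (.478,-.174), (.468,-.245) and (.458,-.317), with yaw ≈ -0.14, and their sizes and spacing match the data. I'll rise and move over the left drawer.

Call:
{"name": "jog_arm", "arguments": {
  "rows": [
    [0,0,5,0],
    [0,0,5,0],
    [2.5,-3,0,0],
    [2.5,-3,0,0],
    [2.5,-3,0,0],
    [2.5,-3,0,0],
    [2.5,-3,0,0],
    [2.5,-3,0,0],
    [2.5,-3,0,0],
    [2.5,-3,0,0],
    [2.5,-3,0,0],
    [2.5,-3,0,0]
  ],
  "hand": 100
}}

```text
t: 1.35
ee_pos: [0.4025, 0.3305, 0.3422]
tcp_rot: [0.118, 0.993, 0.0, -0.0]
wrist_force: [0.1, 1.5, 0.3]
gripper_width: 0.999
gripper_force: 0.0
```

Call:
{"name": "jog_arm", "arguments": {
  "rows": [
    [2,-3,0,0],
    [2,-3,0,0],
    [2,-4,0,0],
    [0,0,0,0],
    [0,0,0,0],
    [0,0,0,0]
  ]
}}

```text
t: 1.95
ee_pos: [0.4611, 0.2333, 0.3421]
tcp_rot: [0.117, 0.993, 0.0, -0.0]
wrist_force: [-0.2, 0.3, 0.5]
gripper_width: 0.998
gripper_force: 0.0
```

```bash
python3 - <<'E'
from h import *
s=ctrl.sense();im=camera("wrist");cv2.imwrite("pics/w1.png",cv2.resize(im[...,::-1],None,fx=1.5,fy=1.5,interpolation=2))
np.save("w1.npy",im);np.save("w1s.npy",np.r_[s["ee_pos"],s["tcp_rot"]]);print(s["ee_pos"],s["tcp_rot"],s["t"],s["joints"])
E
```

```text
[0.46111123 0.2332554  0.34210896] [ 1.16657941e-01  9.93172055e-01  2.27910891e-04 -3.77058468e-04] 1.95 [-0.89000447  0.09748774  0.37074612  1.71051323 -0.0370651   1.34066484
  0.82455553]
```

View pics/w1.png

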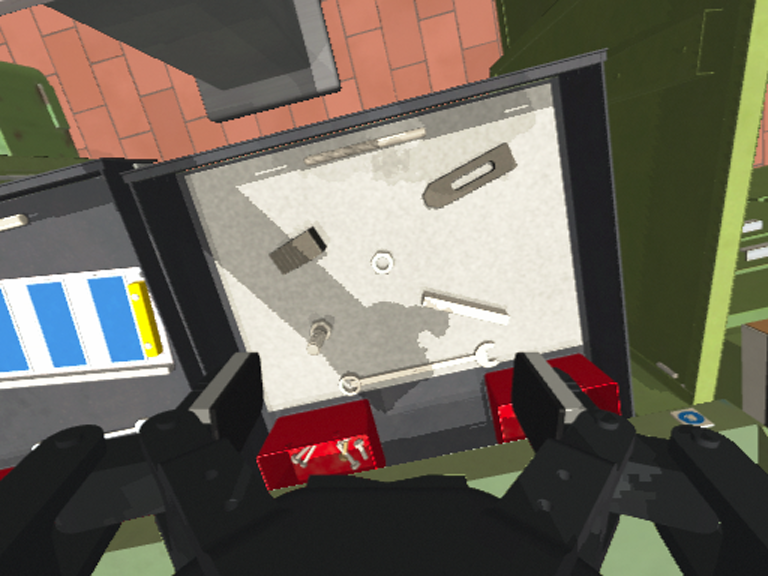

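The wrist view (1.5x) shows all parts clearly: strap (470,177), step block (298,250), bolt base (315,345) with its tip near (322,323), parallel (465,307), nut (382,262). I'll mask and cast them.

```bash
cat >> h.py <<'E'
def rects(im,M,T,mask,z,amin=150,amax=6000):
    cs,_=cv2.findContours(mask,cv2.RETR_EXTERNAL,cv2.CHAIN_APPROX_NONE);out=[]
    for c in cs:
        if amin<cv2.contourArea(c)<amax:
            r=cv2.minAreaRect(cast(M,T,c[:,0,:],z)[:,:2].astype(np.float32));b=cv2.boxPoints(r)
            e=[b[1]-b[0],b[2]-b[1]];l=max(e,key=np.linalg.norm);a=np.arctan2(l[1],l[0]);a=(a+np.pi/2)%np.pi-np.pi/2
            out.append((np.round(c[:,0].mean(0)),np.round(r[0],4),np.round(sorted(r[1]),4),round(float(a),3)))
    return out
E
python3 - <<'E'
from h import *
im=np.load("w1.npy");q=np.load("w1s.npy");M,T=wrist_T(dict(ee_pos=q[:3],tcp_rot=q[3:]))
g=cv2.cvtColor(im,cv2.COLOR_RGB2GRAY)
print("dark");roi=np.zeros_like(g);cv2.fillConvexPoly(roi,np.array([[135,115],[365,62],[385,235],[250,230],[175,255]]),255)
for th in(80,105):
    for r in rects(im,M,T,cv2.bitwise_and(roi,cv2.inRange(g,0,th)),.012):print(th,*r)
for n,p,z in[("par top ends/corners",[(423,290),(510,315),(508,324),(422,299)],.026),("nut",[(382,262)],.015),("bolt head",[(317,347)],.01),("bolt tip",[(322,324)],.063),("strap corners",[(425,207),(429,184),(503,143),(516,165)],.016)]:
    print(n,cast(M,T,np.array(p)/1.5,z).round(4).tolist())
# wall height by two views: front-left corner
M2,T2=fixed("scene")
def tri(a,b):
    P=[A@np.linalg.inv(X)[:3] for A,X in((M,T),(M2,T2))]
    X=cv2.triangulatePoints(P[0],P[1],np.array(a,float).reshape(2,1),np.array(b,float).reshape(2,1));return (X[:3]/X[3]).ravel().round(3)
print("corner FL",tri((605/1.5,52/1.5),(98,147)),"FR",tri((130/1.5,178/1.5),(218,222)))
E
```

```text
dark
105 [193. 171.] [0.4605 0.1207] [0.031 0.036] -1.232
par top ends/corners [[0.529, 0.2579, 0.026], [0.5804, 0.3473, 0.026], [0.5906, 0.3434, 0.026], [0.5389, 0.2546, 0.026]]
nut [[0.4899, 0.2204, 0.015]]
bolt head [[0.5738, 0.1202, 0.01]]
bolt tip [[0.5295, 0.1471, 0.063]]
strap corners [[0.4416, 0.2796, 0.016], [0.419, 0.2887, 0.016], [0.3964, 0.3716, 0.016], [0.4212, 0.3813, 0.016]]
corner FL [0.348 0.445 0.079] FR [0.351 0.018 0.082]
```

Left-drawer wall top is about 0.08 m. The parallel measures 103 x 10 mm and the strap 95 mm with its rounded end, so both are plausible. Next I'll hover over the strap for a close look, with the gripper axis across its width.

Call:
{"name": "jog_arm", "arguments": {
  "rows": [
    [-0.5,1.2,-1.8,-0.14],
    [-0.5,1.2,-1.8,-0.14],
    [-0.5,1.2,-1.8,-0.14],
    [-0.5,1.2,-1.8,-0.14],
    [-0.5,1.2,-1.8,-0.14],
    [-0.5,1.2,-1.8,-0.14],
    [-0.5,1.2,-1.8,-0.13],
    [-0.6,1.3,-1.8,-0.13],
    [0,0,-1.8,0],
    [0,0,-1.8,0],
    [0,0,0,0],
    [0,0,0,0]
  ],
  "hand": 60
}}

```text
t: 3.2
ee_pos: [0.4203, 0.33, 0.1624]
tcp_rot: [0.619, 0.786, -0.0, -0.0]
wrist_force: [-0.2, 0.2, -0.1]
gripper_width: 0.6
gripper_force: 0.0
```

```bash
cat >> h.py <<'E'
def snap(name):
    s=ctrl.sense();im=camera("wrist");cv2.imwrite(f"pics/{name}.png",im[...,::-1])
    M,T=wrist_T(s);ty=R.from_quat(s["tcp_rot"]).as_matrix()[:,1];a=np.arctan2(ty[1],ty[0])
    print("t",s["t"],"tcp",s["ee_pos"].round(4),"tool y yaw",round(a,3),"j7",s["joints"][6].round(2))
    return s,im,M,T
E
python3 - <<'E'
from h import *
s,im,M,T=snap("strap1")
g=cv2.cvtColor(im,cv2.COLOR_RGB2GRAY);print(np.percentile(g,[5,25,50,75]))
for th in(70,90,110):
    for r in rects(im,M,T,cv2.inRange(g,0,th),.014,800,60000):print(th,*r)
E
```

```text
t 3.2 tcp [0.4203 0.33   0.1624] tool y yaw 0.237 j7 -0.39
[ 25.  33.  70. 144.]
```

View pics/strap1.png

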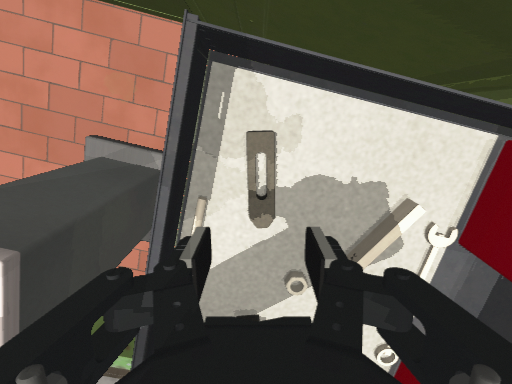

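The strap (247–275, 131–228) is vertical in the image, so it is aligned with the gripper. It was lost because the wall contour encloses it, so I'll list the inner contours too.

```bash
sed -i 's/RETR_EXTERNAL/RETR_LIST/' h.py; python3 - <<'E'
from h import *
im=cv2.imread("pics/strap1.png");s=ctrl.sense();M,T=wrist_T(s)
g=cv2.cvtColor(im,cv2.COLOR_BGR2GRAY)
for th in(80,100):
    for r in rects(im,M,T,cv2.inRange(g,0,th),.016,1200,5000):print(th,*r)
print(cast(M,T,[(247,131),(275,131),(250,215),(274,215),(262,228)],.016).round(4).tolist())
print("wall inner bottom near",cast(M,T,[(207,60),(182,240)],.002).round(3).tolist())
E
```

```text
[[0.3978, 0.3764, 0.016], [0.4243, 0.3828, 0.016], [0.4204, 0.2922, 0.016], [0.4451, 0.2982, 0.016], [0.4363, 0.2808, 0.016]]
wall inner bottom near [[0.345, 0.432, 0.002], [0.353, 0.239, 0.002]]
```

The strap measures 27 x 102 mm, centred at (.4237,.3302), with yaw 1.82. That matches the data, so I'll grasp it.

Call:
{"name": "jog_arm", "arguments": {
  "rows": [
    [0.35,0,-3,0.01],
    [0,0,-3,0],
    [0,0,-3,0],
    [0,0,-3,0],
    [0,0,-1.8,0],
    [0,0,-0.9,0],
    [0,0,0,0],
    [0,0,0,0]
  ]
}}

```text
t: 4.05
ee_pos: [0.4253, 0.3299, 0.0166]
tcp_rot: [0.615, 0.788, 0.001, 0.0]
wrist_force: [-0.4, 0.4, -0.3]
gripper_width: 0.598
gripper_force: 0.0
```

Call:
{"name": "jog_arm", "arguments": {
  "rows": [
    [0,0,0,0],
    [0,0,0,0],
    [0,0,0,0],
    [0,0,0,0],
    [0,0,0,0],
    [0,0,0,0],
    [0,0,0,0],
    [0,0,0,0]
  ],
  "hand": 0
}}

```text
t: 4.85
ee_pos: [0.425, 0.3298, 0.0168]
tcp_rot: [0.615, 0.788, 0.001, -0.0]
wrist_force: [-1.2, -1.3, 6.4]
gripper_width: 0.31
gripper_force: 59.6
```

Call:
{"name": "jog_arm", "arguments": {
  "rows": [
    [0,0,2,0],
    [0,0,4,0],
    [0,0,4,0],
    [0,0,4,0],
    [0,0,4,0],
    [0.3,-3,3,0.14],
    [0.3,-3,3,0.14],
    [0.3,-3,2,0.14],
    [0.3,-4,2,0.14],
    [0.3,-4,1,0.14],
    [0.3,-4,0,0.14],
    [0.3,-4,0,0.14]
  ]
}}

```text
t: 6.05
ee_pos: [0.4449, 0.0771, 0.3058]
tcp_rot: [0.169, 0.986, 0.001, 0.0]
wrist_force: [1.1, -0.6, -3.1]
gripper_width: 0.309
gripper_force: 60.2
```

Call:
{"name": "jog_arm", "arguments": {
  "rows": [
    [0,-4,0,0.14],
    [0,-4,0,0.06],
    [0,-4,0,0],
    [0,-4,0,0],
    [0,-4,0,0],
    [0,-4,0,0],
    [0,0,0,0],
    [0,0,0,0],
    [0,0,0,0]
  ]
}}

```text
t: 6.95
ee_pos: [0.4452, -0.1597, 0.3051]
tcp_rot: [0.072, 0.997, 0.001, -0.0]
wrist_force: [0.2, -0.3, -4.2]
gripper_width: 0.309
gripper_force: 60.3
```

```bash
python3 - <<'E'
from h import *
s,im,M,T=snap("pads1");print(s["gripper_width"],s["gripper_force"])
hsv=cv2.cvtColor(im,cv2.COLOR_RGB2HSV)
for r in rects(im,M,T,cv2.inRange(hsv,(100,120,80),(120,255,255)),.0055,300,20000):print(*r)
print("yel",*rects(im,M,T,cv2.inRange(hsv,(22,150,100),(34,255,255)),.02,200,20000))
E
```

```text
t 6.95 tcp [ 0.4452 -0.1597  0.3051] tool y yaw 1.427 j7 1.71
0.30896437584405767 60.28266483452171
[256. 201.] [ 0.5108 -0.1733] [0.0277 0.0372] -0.144
[161. 179.] [ 0.457  -0.3172] [0.0404 0.1025] -0.14
[297. 178.] [ 0.4864 -0.1033] [0.0401 0.1024] -0.139
[206. 179.] [ 0.4666 -0.2459] [0.0404 0.1041] -0.139
yel (array([323., 178.]), array([ 0.4903, -0.0664]), array([0.0149, 0.0881]), -0.138)
```

View pics/pads1.png

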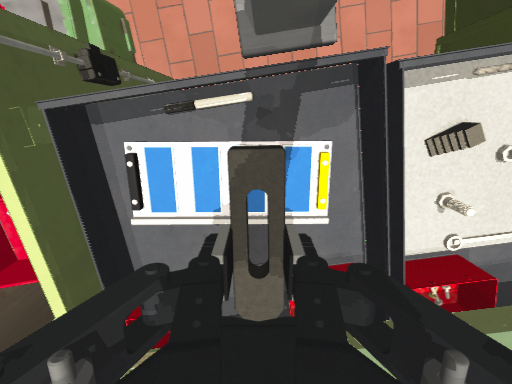

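The four pads and yellow stop are clear: blue pads at columns 161/206/256/297 and the yellow stop at 323, beside pad_a. The a–d spacing of 0.216 m confirms the height. The strap sits straight in the hand, so I'll lower it onto pad_a.

Call:
{"name": "jog_arm", "arguments": {
  "rows": [
    [2,2.8,-2,0],
    [2.1,2.8,-3,0],
    [0,0,-4,0],
    [0,0,-4,0],
    [0,0,-4,0],
    [0,0,-4,0],
    [0,0,-4,0],
    [0,0,-2,0],
    [0,0,-1,0],
    [0,0,0,0],
    [0,0,0,0]
  ]
}}

```text
t: 8.1
ee_pos: [0.4875, -0.1046, 0.0263]
tcp_rot: [0.072, 0.997, 0.0, 0.001]
wrist_force: [-0.3, 0.3, -1.9]
gripper_width: 0.31
gripper_force: 60.3
```

Call:
{"name": "jog_arm", "arguments": {
  "rows": [
    [0,0,-0.2,0],
    [0,0,-0.1,0],
    [0,0,0,0],
    [0,0,0,0]
  ]
}}

```text
t: 8.5
ee_pos: [0.4866, -0.1049, 0.0227]
tcp_rot: [0.073, 0.997, 0.0, 0.0]
wrist_force: [-0.7, -0.5, -2.2]
gripper_width: 0.307
gripper_force: 60.3
```

Call:
{"name": "jog_arm", "arguments": {
  "rows": [
    [0,0.15,-0.15,0],
    [0,0,0,0],
    [0,0,0,0]
  ]
}}

```text
t: 8.8
ee_pos: [0.4863, -0.1033, 0.0208]
tcp_rot: [0.073, 0.997, 0.0, -0.0]
wrist_force: [0.3, 0.3, -2.3]
gripper_width: 0.305
gripper_force: 60.3
```

Call:
{"name": "jog_arm", "arguments": {
  "rows": [
    [0,0,-0.05,0],
    [0,0,0,0],
    [0,0,0,0],
    [0,0,0,0],
    [0,0,0,0]
  ],
  "hand": 39
}}

```text
t: 9.3
ee_pos: [0.4865, -0.1035, 0.0204]
tcp_rot: [0.073, 0.997, 0.0, 0.0]
wrist_force: [-1.1, 1.2, 0.4]
gripper_width: 0.388
gripper_force: 0.0
```

Call:
{"name": "jog_arm", "arguments": {
  "rows": [
    [0,0,0.5,0],
    [0,0,1,0],
    [0,0,3,0],
    [0,0,4,0],
    [0,0,4,0],
    [0,0,4,0],
    [0,0,2,0],
    [0,0,0,0],
    [0,0,0,0],
    [0,0,0,0]
  ]
}}

```text
t: 10.3
ee_pos: [0.4853, -0.1032, 0.2044]
tcp_rot: [0.073, 0.997, 0.0, -0.001]
wrist_force: [-0.5, -0.2, -0.1]
gripper_width: 0.385
gripper_force: 0.0
```

```bash
python3 - <<'E'
from h import *
s,im,M,T=snap("strap2");g=cv2.cvtColor(im,cv2.COLOR_RGB2GRAY)
hsv=cv2.cvtColor(im,cv2.COLOR_RGB2HSV)
for r in rects(im,M,T,cv2.inRange(hsv,(100,120,80),(120,255,255)),.0055,300,30000):print(*r)
for th in(70,90):
    for r in rects(im,M,T,cv2.inRange(g,0,th),.0195,1200,9000):print(th,*r)
E
```

```text
t 10.3 tcp [ 0.4853 -0.1032  0.2044] tool y yaw 1.425 j7 1.73
[258. 167.] [ 0.4789 -0.1033] [0.0107 0.0462] -0.141
[139. 173.] [ 0.4671 -0.2459] [0.0408 0.1036] -0.139
[ 79. 172.] [ 0.4574 -0.3171] [0.0407 0.1049] -0.138
[272. 173.] [ 0.4892 -0.0876] [0.0113 0.1035] -0.185
[199. 172.] [ 0.477  -0.1747] [0.0408 0.1047] -0.139
70 [ 42. 178.] [ 0.4519 -0.3504] [0.0243 0.09  ] -0.135
70 [259. 179.] [ 0.4833 -0.1028] [0.038  0.1001] -0.129
90 [258. 171.] [ 0.4833 -0.103 ] [0.0384 0.1001] -0.138
```

View pics/strap2.png

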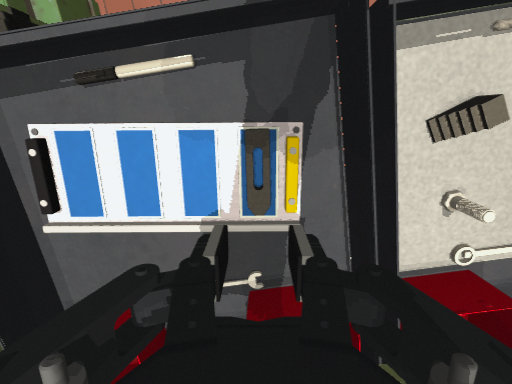

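The strap lies on pad_a (259,172), about 3 mm off centre at most and aligned. Next is the parallel.

Call:
{"name": "jog_arm", "arguments": {
  "rows": [
    [0.7,3.5,0.5,0.14],
    [0.7,4,0.5,0.14],
    [0.7,4,0.5,0.14],
    [0.7,4,0,0.14],
    [0.7,4,0,0.14],
    [0.7,4,0,0.14],
    [0.7,4,0,0.14],
    [0.7,4,0,0.14],
    [0.7,4,0,0.07],
    [0.7,4,0,0],
    [0.5,0.8,-1,0],
    [0,0,-2,0]
  ],
  "hand": 60
}}

```text
t: 11.55
ee_pos: [0.5618, 0.3024, 0.1893]
tcp_rot: [-0.5, 0.866, 0.0, 0.001]
wrist_force: [0.5, -0.8, -0.3]
gripper_width: 0.602
gripper_force: 0.0
```

Call:
{"name": "jog_arm", "arguments": {
  "rows": [
    [0,0,0,0],
    [0,0,0,0],
    [0,0,0,0]
  ]
}}

```text
t: 11.85
ee_pos: [0.5618, 0.2988, 0.1908]
tcp_rot: [-0.498, 0.867, -0.0, 0.0]
wrist_force: [-0.3, -0.4, -0.7]
gripper_width: 0.604
gripper_force: 0.0
```

```bash
python3 - <<'E'
from h import *
s,im,M,T=snap("par1")
E
```

```text
t 11.85 tcp [0.5618 0.2988 0.1908] tool y yaw 2.614 j7 2.22
```

View pics/par1.png

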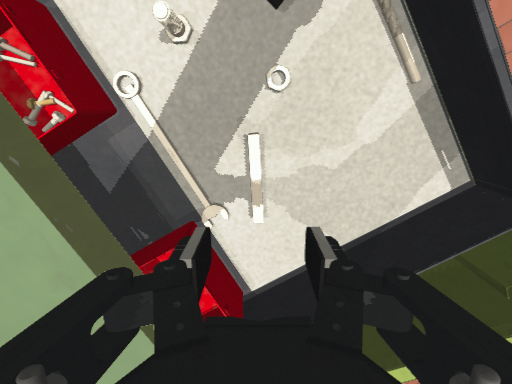

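The parallel runs from (253,133) to (258,222), nearly aligned with the gripper. The nut (279,78) and wrench are clear of it.

```bash
python3 - <<'E'
from h import *
M,T=wrist_T(ctrl.sense())
lo=cast(M,T,[(258,222)],.026)[0]
for z in(.002,.014,.026):
    u=cast(M,T,[(253.5,133)],z)[0];d=lo-u;print(z,u.round(4),lo.round(4),"len",np.hypot(*d[:2]).round(4),"yaw",np.arctan2(d[1],d[0]).round(3),"c",((u+lo)/2).round(4))
E
```

```text
0.002 [0.542  0.2565 0.002 ] [0.5867 0.3434 0.026 ] len 0.0977 yaw 1.095 c [0.5644 0.3    0.014 ]
0.014 [0.5414 0.2559 0.014 ] [0.5867 0.3434 0.026 ] len 0.0986 yaw 1.093 c [0.5641 0.2996 0.02  ]
0.026 [0.5408 0.2552 0.026 ] [0.5867 0.3434 0.026 ] len 0.0994 yaw 1.091 c [0.5638 0.2993 0.026 ]
```

Call:
{"name": "jog_arm", "arguments": {
  "rows": [
    [0.2,0.05,-3,0.05],
    [0,0,-4,0],
    [0,0,-4,0],
    [0,0,-3,0],
    [0,0,-2,0],
    [0,0,-0.9,0],
    [0,0,0,0],
    [0,0,0,0]
  ],
  "hand": 33
}}

```text
t: 12.7
ee_pos: [0.5645, 0.3004, 0.0228]
tcp_rot: [-0.52, 0.854, 0.0, 0.001]
wrist_force: [-0.2, -0.2, 0.6]
gripper_width: 0.329
gripper_force: 0.0
```

Call:
{"name": "jog_arm", "arguments": {
  "rows": [
    [0,0,0,0],
    [0,0,0,0],
    [0,0,0,0],
    [0,0,0,0],
    [0,0,0,0],
    [0,0,0,0]
  ],
  "hand": 0
}}

```text
t: 13.3
ee_pos: [0.5648, 0.3007, 0.0233]
tcp_rot: [-0.52, 0.854, 0.0, 0.002]
wrist_force: [-0.7, -0.3, 6.7]
gripper_width: 0.12
gripper_force: 60.9
```

Call:
{"name": "jog_arm", "arguments": {
  "rows": [
    [0,0,1,0],
    [0,0,3,0],
    [0,0,4,0],
    [0,0,4,0],
    [-0.7,-2,4,-0.13],
    [-0.7,-4,2,-0.14],
    [-0.7,-4,1,-0.14],
    [-0.7,-4,0,-0.14],
    [-0.7,-4,0,-0.14],
    [-0.7,-4,0,-0.14],
    [-0.7,-4,0,-0.14],
    [-0.7,-4,0,-0.14]
  ]
}}

```text
t: 14.5
ee_pos: [0.506, -0.0015, 0.2114]
tcp_rot: [0.011, 1.0, 0.001, -0.0]
wrist_force: [0.9, -0.1, -3.1]
gripper_width: 0.118
gripper_force: 59.7
```

Call:
{"name": "jog_arm", "arguments": {
  "rows": [
    [-0.7,-4,0,-0.12],
    [-0.7,-4,0,0],
    [-0.7,-4,0,0],
    [-0.7,-4,0,0],
    [-0.2,-1.5,0,0],
    [0,0,0,0],
    [0,0,0,0],
    [0,0,0,0]
  ]
}}

```text
t: 15.3
ee_pos: [0.4775, -0.1731, 0.2111]
tcp_rot: [0.067, 0.998, 0.001, -0.0]
wrist_force: [0.2, 0.5, -1.1]
gripper_width: 0.124
gripper_force: 59.7
```

```bash
python3 - <<'E'
from h import *
s,im,M,T=snap("par2")
E
```

```text
t 15.3 tcp [ 0.4775 -0.1731  0.2111] tool y yaw 1.438 j7 1.92
```

View pics/par2.png

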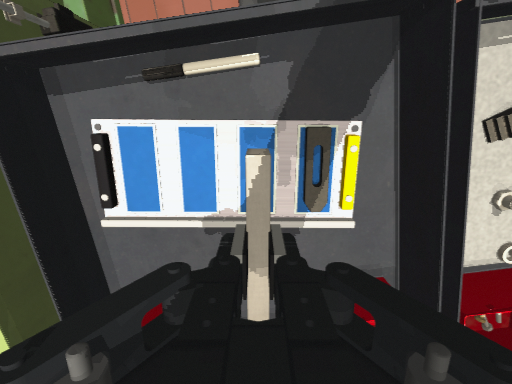

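The parallel is straight in the grip over pad_b, so I'll lower it.

Call:
{"name": "jog_arm", "arguments": {
  "rows": [
    [0.1,-0.15,-3,0],
    [0,0,-4,0],
    [0,0,-4,0],
    [0,0,-4,0],
    [0,0,-2,0],
    [0,0,-1,0],
    [0,0,-0.2,0],
    [0,0,0,0],
    [0,0,0,0]
  ]
}}

```text
t: 16.25
ee_pos: [0.4796, -0.1766, 0.0306]
tcp_rot: [0.068, 0.998, -0.0, 0.001]
wrist_force: [0.4, 0.6, -2.2]
gripper_width: 0.116
gripper_force: 59.6
```

Call:
{"name": "jog_arm", "arguments": {
  "rows": [
    [-0.1,0.15,-0.2,0],
    [0,0,-0.1,0],
    [0,0,0,0],
    [0,0,0,0]
  ]
}}

```text
t: 16.65
ee_pos: [0.4776, -0.1747, 0.0268]
tcp_rot: [0.068, 0.998, 0.0, 0.0]
wrist_force: [-1.4, 1.2, 2.0]
gripper_width: 0.12
gripper_force: 60.3
```

Call:
{"name": "jog_arm", "arguments": {
  "rows": [
    [0,0,0,0],
    [0,0,0,0],
    [0,0,0,0],
    [0,0,0,0]
  ],
  "hand": 35
}}

```text
t: 17.05
ee_pos: [0.4774, -0.1751, 0.0264]
tcp_rot: [0.068, 0.998, -0.0, 0.0]
wrist_force: [1.1, -0.7, 0.3]
gripper_width: 0.35
gripper_force: 0.0
```

Call:
{"name": "jog_arm", "arguments": {
  "rows": [
    [0,0,1,0],
    [0,0,3,0],
    [0,0,4,0],
    [0,0,4,0],
    [0,2,4,-0.13],
    [-0.2,3,0,-0.14],
    [-0.3,3,0,-0.14],
    [-0.3,3,0,-0.14],
    [-0.3,3,0,-0.14],
    [-0.3,3,0,-0.14],
    [-0.3,3,0,-0.14],
    [-0.3,3,0,-0.14]
  ]
}}

```text
t: 18.25
ee_pos: [0.4571, 0.0561, 0.1869]
tcp_rot: [0.586, 0.81, 0.001, -0.0]
wrist_force: [0.1, 0.8, 0.7]
gripper_width: 0.351
gripper_force: 0.0
```

Call:
{"name": "jog_arm", "arguments": {
  "rows": [
    [0,3,0,-0.14],
    [0,3,0,-0.11],
    [0,0.5,0,0],
    [0,0,0,0],
    [0,0,0,0],
    [0,0,0,0]
  ],
  "hand": 60
}}

```text
t: 18.85
ee_pos: [0.4573, 0.1184, 0.1865]
tcp_rot: [0.681, 0.732, 0.0, -0.0]
wrist_force: [-0.5, -0.8, -0.3]
gripper_width: 0.6
gripper_force: 0.0
```

```bash
python3 - <<'E'
from h import *
s,im,M,T=snap("step1")
E
```

```text
t 18.85 tcp [0.4573 0.1184 0.1865] tool y yaw 0.073 j7 0.04
```

View pics/step1.png

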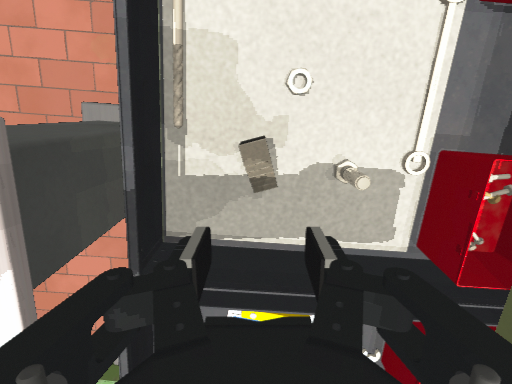

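The step block is at (240–277, 137–192) with its tall end at the top of the image. It needs a further turn of about +0.25 rad. The bolt head is at (346,170) and the nut at (299,82). I'll take the corners from the mask.

```bash
python3 - <<'E'
from h import *
im=cv2.imread("pics/step1.png");M,T=wrist_T(ctrl.sense());g=cv2.cvtColor(im,cv2.COLOR_BGR2GRAY)
print(g[130:200:6,228:290:4])
for th in(115,125):
    m=np.zeros_like(g);m[125:200,225:290]=cv2.inRange(g,0,th)[125:200,225:290];m=cv2.morphologyEx(m,cv2.MORPH_OPEN,np.ones((3,3)))
    c=max(cv2.findContours(m,0,1)[0],key=cv2.contourArea);p=cv2.approxPolyDP(c,2.5,True)[:,0];print(th,cv2.contourArea(c),p.tolist(),cv2.minAreaRect(c))
E
```

```text
[[211 213 206 202 211 215 220 216 216 215 214 218 222 215 221 229]
 [215 210 217 215 205 209 209 214 137  58 210 214 216 215 216 234]
 [216 220 200 140  34  86 136 119 120 118 134 136 209 213 217 235]
 [217 211 194 120 121 121 123 116 122 122 136 158 233 234 233 230]
 [217 217 227 188 120 122 120 121 122 118 119 151 219 233 230 234]
 [230 234 228 221 119 139 126 136 136 122 130 158 161 237 238 231]
 [235 233 238 221 188 145 144 140 136 132 155 118 160 230 233 235]
 [237 235 224 227 225 155 142 139 135 137 148 154 169 241 236 239]
 [142 148 149 148 149 145  90  94  83  82 100  93 148 168 167 172]
 [144 149 147 141 146 151  79  82  82  97 100  97  94 171 165 172]
 [149 143 151 155 155 146 144  82  84 126 162 163 165 163 172 169]
 [152 148 147 158 147 155 154 145 148 165 164 164 162 163 167 169]]
115 297.5 [[249, 178], [253, 191], [276, 186], [274, 177]] ((262.6600036621094, 183.1199951171875), (14.8492431640625, 26.162952423095703), 81.8698959350586)
125 505.5 [[264, 136], [241, 142], [243, 159], [270, 159], [265, 141], [257, 140]] ((254.3529815673828, 150.91177368164062), (25.708772659301758, 27.406524658203125), 75.96376037597656)
```

```bash
python3 - <<'E'
from h import *
M,T=wrist_T(ctrl.sense())
n=cast(M,T,[(240,142.5),(265,136)],.002);print(n.round(4).tolist(),"end edge yaw",np.arctan2(*(n[1]-n[0])[1::-1]).round(3),np.linalg.norm(n[1]-n[0]).round(4))
for z in(.005,.01,.015):
    f=cast(M,T,[(252.5,192),(277,186.5)],z);d=n.mean(0)-f.mean(0)
    print(z,f.round(4).tolist(),"edge yaw",np.arctan2(*(f[1]-f[0])[1::-1]).round(3),"len",np.hypot(*d[:2]).round(4),"yaw",np.arctan2(d[1],d[0]).round(3),"c",((n.mean(0)+f.mean(0))/2).round(4))
b=cast(M,T,[(346,170)],.01),cast(M,T,[(362,182)],.063),cast(M,T,[(299,82)],.015);print("bolt head,tip,nut",[x.round(4).tolist() for x in b])
E
```

```text
[[0.4338, 0.1523, 0.002], [0.4611, 0.1615, 0.002]] end edge yaw 0.324 0.0288
0.005 [[0.4516, 0.0967, 0.005], [0.4794, 0.1054, 0.005]] edge yaw 0.303 len 0.0587 yaw 1.885 c [0.4565 0.129  0.0035]
0.01 [[0.4516, 0.0982, 0.01], [0.479, 0.1067, 0.01]] edge yaw 0.303 len 0.0573 yaw 1.888 c [0.4564 0.1296 0.006 ]
0.015 [[0.4516, 0.0996, 0.015], [0.4785, 0.108, 0.015]] edge yaw 0.303 len 0.0559 yaw 1.892 c [0.4563 0.1303 0.0085]
bolt head,tip,nut [[[0.5542, 0.1314, 0.01]], [[0.5533, 0.1306, 0.063]], [[0.4907, 0.2187, 0.015]]]
```

The step block measures 29 x 58 mm, centred at (.4565,.129) with yaw 1.885, which is plausible. The bolt's head and tip both cast to (.554,.131), so that is consistent too. Grasping the step block.

Call:
{"name": "jog_arm", "arguments": {
  "rows": [
    [-0.1,0.6,0,0.12],
    [0,0.5,-2,0.12],
    [0,0,-4,0],
    [0,0,-4,0],
    [0,0,-3,0],
    [0,0,-2,0],
    [0,0,-1.2,0],
    [0,0,-0.5,0],
    [0,0,0,0],
    [0,0,0,0]
  ]
}}

```text
t: 19.9
ee_pos: [0.4572, 0.1312, 0.0202]
tcp_rot: [0.588, 0.809, 0.001, 0.0]
wrist_force: [1.0, 0.3, -0.3]
gripper_width: 0.6
gripper_force: 0.0
```

Call:
{"name": "jog_arm", "arguments": {
  "rows": [
    [0,0,0,0],
    [0,0,0,0],
    [0,0,0,0],
    [0,0,0,0],
    [0,0,0,0],
    [0,0,0,0]
  ],
  "hand": 0
}}

```text
t: 20.5
ee_pos: [0.4571, 0.1315, 0.0204]
tcp_rot: [0.587, 0.809, 0.001, 0.0]
wrist_force: [-0.7, -0.5, 6.4]
gripper_width: 0.318
gripper_force: 59.4
```

Call:
{"name": "jog_arm", "arguments": {
  "rows": [
    [0,0,1,0],
    [0,0,3,0],
    [0,0,4,0],
    [0,0,4,0],
    [0,-2,4,0.13],
    [0,-4,2,0.14],
    [0,-4,0,0.14],
    [0.2,-4,0,0.14],
    [0.2,-4,0,0.14],
    [0.2,-4,0,0.14],
    [0.1,-4,0,0.14],
    [0.1,-4,0,0.14]
  ]
}}

```text
t: 21.7
ee_pos: [0.4635, -0.1555, 0.1996]
tcp_rot: [0.096, 0.995, 0.0, -0.0]
wrist_force: [-0.4, 0.7, -3.2]
gripper_width: 0.315
gripper_force: 59.7
```

Call:
{"name": "jog_arm", "arguments": {
  "rows": [
    [0,-4,0,0],
    [0,-3.7,0,0],
    [0,0,0,0],
    [0,0,0,0],
    [0,0,0,0]
  ]
}}

```text
t: 22.2
ee_pos: [0.4642, -0.2298, 0.1992]
tcp_rot: [0.098, 0.995, 0.001, -0.0]
wrist_force: [0.4, 0.7, -2.1]
gripper_width: 0.316
gripper_force: 60.0
```

Call:
{"name": "jog_arm", "arguments": {
  "rows": [
    [0.1,-1.6,0,0.055],
    [0,0,-3,0],
    [0,0,-4,0],
    [0,0,-4,0],
    [0,0,-3,0],
    [0,0,-2,0],
    [0,0,-1,0],
    [0,0,-0.2,0],
    [0,0,0,0],
    [0,0,0,0]
  ]
}}

```text
t: 23.2
ee_pos: [0.4664, -0.2474, 0.0286]
tcp_rot: [0.071, 0.998, -0.0, 0.001]
wrist_force: [0.7, 0.6, -2.5]
gripper_width: 0.319
gripper_force: 60.0
```

Call:
{"name": "jog_arm", "arguments": {
  "rows": [
    [-0.1,0.15,-0.3,0],
    [0,0,-0.1,0],
    [0,0,0,0],
    [0,0,0,0]
  ]
}}

```text
t: 23.6
ee_pos: [0.4646, -0.2455, 0.0239]
tcp_rot: [0.071, 0.997, 0.0, 0.0]
wrist_force: [-1.1, 1.9, 4.5]
gripper_width: 0.318
gripper_force: 60.7
```

Call:
{"name": "jog_arm", "arguments": {
  "rows": [
    [0,0,0,0],
    [0,0,0,0],
    [0,0,0,0],
    [0,0,0,0]
  ],
  "hand": 48
}}

```text
t: 24.0
ee_pos: [0.4644, -0.246, 0.0234]
tcp_rot: [0.071, 0.997, -0.0, 0.0]
wrist_force: [0.2, -0.0, 0.6]
gripper_width: 0.478
gripper_force: 0.0
```

Call:
{"name": "jog_arm", "arguments": {
  "rows": [
    [0,0,1,0],
    [0,0,3,0],
    [0,0,4,0],
    [0,0,4,0],
    [0,0,4,0],
    [0,2,2,0],
    [1,4,0,0],
    [1,4,0,0],
    [1,4,0,0],
    [1,4,0,0],
    [1,4,0,0],
    [1,4,0,0]
  ]
}}

```text
t: 25.2
ee_pos: [0.5245, 0.0157, 0.2042]
tcp_rot: [0.071, 0.997, 0.0, 0.0]
wrist_force: [0.5, 0.0, 0.7]
gripper_width: 0.483
gripper_force: 0.0
```

Call:
{"name": "jog_arm", "arguments": {
  "rows": [
    [1,4,0,0],
    [1,4,0,0],
    [1,3.7,0,0],
    [0,0,0,0],
    [0,0,0,0],
    [0,0,0,0]
  ]
}}

```text
t: 25.8
ee_pos: [0.5542, 0.1294, 0.2038]
tcp_rot: [0.072, 0.997, -0.0, 0.0]
wrist_force: [-0.2, 0.2, -0.4]
gripper_width: 0.481
gripper_force: 0.0
```

```bash
python3 - <<'E'
from h import *
s,im,M,T=snap("bolt1")
for P in((.554,.131,.01),(.554,.131,.063)):print(proj(M,T,P).round(1))
E
```

```text
t 25.8 tcp [0.5542 0.1294 0.2038] tool y yaw 1.427 j7 1.42
[[259.8 172.7]]
[[260.1 183.6]]
```

View pics/bolt1.png

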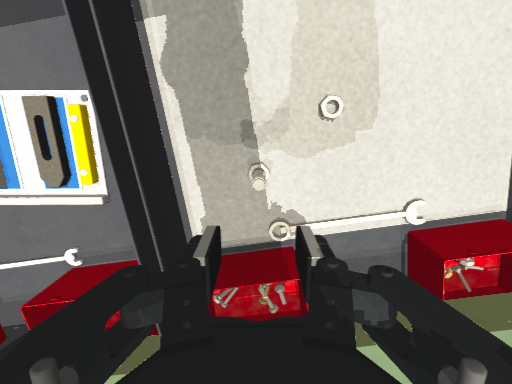

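The bolt tip (259,183) and head (259,170) match the prediction from (.554,.131), so I'll grasp it.

Call:
{"name": "jog_arm", "arguments": {
  "rows": [
    [0,0.1,-3,0],
    [0,0,-4,0],
    [0,0,-4,0],
    [0,0,-3,0],
    [0,0,-1.3,0],
    [0,0,-0.4,0],
    [0,0,0,0],
    [0,0,0,0]
  ]
}}

```text
t: 26.65
ee_pos: [0.5557, 0.1321, 0.0481]
tcp_rot: [0.071, 0.997, 0.001, 0.001]
wrist_force: [1.3, 0.4, -0.3]
gripper_width: 0.48
gripper_force: 0.0
```

Call:
{"name": "jog_arm", "arguments": {
  "rows": [
    [0,0,0,0],
    [0,0,0,0],
    [0,0,0,0],
    [0,0,0,0],
    [0,0,0,0],
    [0,0,0,0]
  ],
  "hand": 0
}}

```text
t: 27.25
ee_pos: [0.5555, 0.1323, 0.0478]
tcp_rot: [0.071, 0.997, 0.001, 0.001]
wrist_force: [-0.4, -0.6, 7.0]
gripper_width: 0.198
gripper_force: 57.7
```

Call:
{"name": "jog_arm", "arguments": {
  "rows": [
    [0,0,1,0],
    [0,0,3,0],
    [0,0,4,0],
    [0,0,4,0],
    [-0.7,-2.9,3,0],
    [-0.9,-4,1,0],
    [-0.9,-4,0,0],
    [-0.9,-4,0,0],
    [-0.9,-4,0,0],
    [-0.9,-4,0,0],
    [-0.9,-4,0,0],
    [-0.9,-4,0,0]
  ]
}}

```text
t: 28.45
ee_pos: [0.4834, -0.1779, 0.2067]
tcp_rot: [0.071, 0.997, 0.0, 0.0]
wrist_force: [0.4, 0.2, -1.5]
gripper_width: 0.193
gripper_force: 57.9
```

Call:
{"name": "jog_arm", "arguments": {
  "rows": [
    [-0.9,-4,0,0],
    [-0.9,-4,0,0],
    [-0.9,-4,0,0],
    [0,-2,0,0],
    [0,0,0,0],
    [0,0,0,0],
    [0,0,0,0]
  ]
}}

```text
t: 29.15
ee_pos: [0.4578, -0.315, 0.2062]
tcp_rot: [0.07, 0.998, 0.001, -0.0]
wrist_force: [0.4, -0.1, -1.5]
gripper_width: 0.198
gripper_force: 58.0
```

Call:
{"name": "jog_arm", "arguments": {
  "rows": [
    [0,-0.2,-3,0],
    [0,0,-4,0],
    [0,0,-4,0],
    [0,0,-3,0],
    [0,0,-0.9,0],
    [0,0,-0.2,0],
    [0,0,0,0],
    [0,0,0,0],
    [0,0,0,0]
  ]
}}

```text
t: 30.05
ee_pos: [0.4583, -0.3193, 0.0569]
tcp_rot: [0.071, 0.997, -0.0, 0.001]
wrist_force: [0.7, 0.4, -1.2]
gripper_width: 0.196
gripper_force: 58.0
```

Call:
{"name": "jog_arm", "arguments": {
  "rows": [
    [0,0.2,-0.3,0],
    [0,0,-0.1,0],
    [0,0,0,0],
    [0,0,0,0]
  ]
}}

```text
t: 30.45
ee_pos: [0.4575, -0.3166, 0.0515]
tcp_rot: [0.071, 0.997, 0.0, 0.0]
wrist_force: [0.0, 0.0, -1.2]
gripper_width: 0.194
gripper_force: 57.9
```

Call:
{"name": "jog_arm", "arguments": {
  "rows": [
    [0,0,-0.1,0],
    [0,0,0,0],
    [0,0,0,0]
  ]
}}

```text
t: 30.75
ee_pos: [0.4578, -0.3168, 0.0513]
tcp_rot: [0.071, 0.997, 0.0, 0.0]
wrist_force: [-0.8, 2.5, 6.4]
gripper_width: 0.194
gripper_force: 58.0
```

Contact. Release, rise and check.

Call:
{"name": "jog_arm", "arguments": {
  "rows": [
    [0,0,0,0],
    [0,0,0,0],
    [0,0,0,0],
    [0,0,0,0],
    [0,0,0,0]
  ],
  "hand": 48
}}

```text
t: 31.25
ee_pos: [0.4573, -0.3168, 0.0503]
tcp_rot: [0.071, 0.997, -0.0, -0.0]
wrist_force: [0.6, -0.1, 0.2]
gripper_width: 0.478
gripper_force: 0.0
```

Call:
{"name": "jog_arm", "arguments": {
  "rows": [
    [0,0,1,0],
    [0,0,3,0],
    [0,0,4,0],
    [0,0,4,0],
    [0,2,4,0],
    [0,3,4,0],
    [0,4,4,0],
    [0,2,0,0],
    [0,0,0,0],
    [0,0,0,0],
    [0,0,0,0]
  ]
}}

```text
t: 32.35
ee_pos: [0.4565, -0.2128, 0.2855]
tcp_rot: [0.072, 0.997, -0.0, -0.0]
wrist_force: [0.3, -0.1, -0.5]
gripper_width: 0.482
gripper_force: 0.0
```

```bash
python3 - <<'E'
from h import *
s,im,M,T=snap("end1");print(s["gripper_width"])
cv2.imwrite("pics/end1z.png",cv2.resize(im[70:260,60:450,::-1],None,fx=2,fy=2,interpolation=2))
for n,p,z in(("a",(.4866,-.1033),.0195),("b",(.4769,-.1747),.0295),("c",(.467,-.2459),.0235),("d",(.4573,-.3172),.0155),("d tip",(.4573,-.3172),.0665)):print(n,proj(M,T,(*p,z)).round(1),"zoomed",((proj(M,T,(*p,z))-[60,70])*2).round(0))
E
```

```text
t 32.35 tcp [ 0.4565 -0.2128  0.2855] tool y yaw 1.427 j7 1.95
0.4822751579469701
a [[336.2 172.3]] zoomed [[552. 205.]]
b [[287.1 174.2]] zoomed [[454. 208.]]
c [[236.6 173.6]] zoomed [[353. 207.]]
d [[187.8 172.8]] zoomed [[256. 206.]]
d tip [[178.3 181. ]] zoomed [[237. 222.]]
```

View pics/end1z.png

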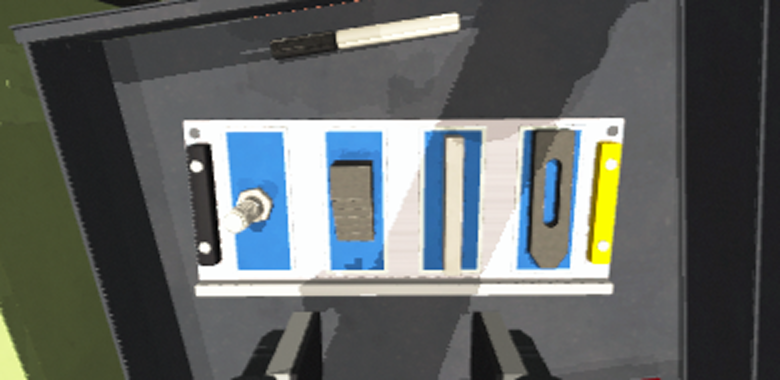

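The check view shows all four parts on their pads next to the right neighbours. The strap (552,199), parallel (454,204) and step block (353,201) are within about 5 mm of their predicted centres. The bolt head (256,207) and tip (235,220) match an upright bolt. Handing in.

```bash
python3 -c "
from rig import sign_off;print(sign_off())"
```

```text
the job is handed in; nothing more can be done
None
```

The job is handed in: strap clamp, parallel, step block and bolt lie on pads a, b, c and d from the yellow stop, each within about 5 mm of its pad centre in the last picture, and the nut was not touched; the judge's verdict was not shown.

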